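# Test the square rubber pad with the sprung-pin gauge

### The job

Test how firm the square rubber-faced pad on the pottery bench is (not the two round ones): lift the sprung-pin gauge out of its round wooden stand and press it, upright, pin down, near the middle of the square pad until the pin has gone in about 10 mm (short of its stop), and keep it there for about a second. Then put the gauge back in its stand, hanging upright by its collar, and let go.

Things in the scene. Friction and masses are not known exactly. Their poses are not given: they have to be found in the camera images.
- gauge_grip (a point): Loose pin gauge, 0.32 kg, hung by its collar in the stand. Point on its axis, mid-height of the black round grip (36 mm diameter, 48 tall); z up along it. Below it: collar top 25 mm, collar underside 30 (76 diameter), end of 30 mm barrel 72, tip of extended 10 mm pin 92. Above: grip top 24; a thin steel tail there stands 3 mm out and rises as far as the pin goes in. Any grasp yaw from above.
- pin (a joint): The gauge's reading: how far its pin has been pushed into the barrel, in m; 0 = fully out, 0.018 = at its stop. The spring starts to yield at 3 N and takes 0.6 N more per mm: 9 N at 10 mm, about 14 N at the stop.
- pad_top (a point): Centre of the top of the square pad: black rubber face 98 mm square on a plywood base 106 mm square, fixed to the bench, top 34 mm above it. x and y along its sides, z up. The rubber gives about 2 mm under 9 N. Two similar round pads (110 and 84 mm diameter, same height) lie about too and are not to be used.
- stand_mouth (a point): Centre of the upper rim of the gauge's stand: upright round wooden tube, 88 mm outside, 52 mm bore right through, 72 mm tall, fixed to the bench. z up. With the gauge hanging in it the collar lies on the rim and the mid-grip point is 30 mm above this point; the barrel has 11 mm of play all round.
Mind the look-alikes: they are no part of the job. What is shaped like the part that bears gauge_grip but blue is not meant. Leave any turquoise look-alike of the part that bears pad_top alone.

How it is judged:
By the outcome, as a careful person would: the job done as asked, in the order asked, and still so for the second after the job is handed in, with the robot touching nothing.
It also fails if it takes over 45 s, if anything falls off the work surface, if the arm or the gripper's body presses on something with over 40 N, if the wrist force passes 120 N, or if a joint passes its speed limit or range.

### The arm

A 6-joint arm with a two-finger parallel gripper is mounted at the origin on the work surface. World frame = base frame: x ahead of the robot, y to its left, z up, the work surface at z = 0. Lengths are in mm, angles in rad, forces in N, time in s.
With the tool pointing down it reaches from about 275 to 750 mm from the base axis. Payload 10.2 kg.
Tool frame: the origin (TCP) lies at the centre of the arm's flange, where the gripper is bolted on; the fingertips stand 173 mm ahead of it and the grasp point (between the pads) lies 155 mm ahead of it (robot.hold_point_z is the distance from the TCP to the grasp point, in mm); z points along the fingers, y is the direction in which the jaws open and shut (so a half turn about z gives the same grasp; the last joint's range is limited). The gripper opens to 85 mm and grips with 20 to 120 N. Pads are 22 mm wide; open, the fingers measure 114 mm over their backs; the gripper's body (76 mm by 85 mm) begins 54 mm behind the grasp point. The pads swing forward as they close: fully open they stand 13 mm farther back than shut.
Start: joints at [-1.467, 0.313, 1.498, -0, 1.331, -0.223], TCP at [168.52, -497.226, 404.694] pointing down, gripper open.
Joint ranges: [-2.94, 2.94], [-0.97, 2.17], [0.19, 2.56], [-1.23, 4.37], [0.02, 3.11], [-2.88, 2.88]. Speed limits (rad/s): [2.39, 2.39, 3.01, 3.14, 3.14, 3.14].

### API

Orientations are given as a unit quaternion [w, x, y, z].
In Python, from station import robot gives the robot as it stands. The module is installed in compiled form; this text tells all that it offers.
- The arm moves only by the tool jog_arm, never from a script. Its argument "series" is a list of rows, each an object with "angular": the turn, a rotation vector about the tool's x, y, z in rad, a list of three; "dp": the shift along the tool's x, y, z in m, a list of three; "hand": the finger opening in m, from 0 to 0.0854. A call has 1 to 8 rows; each row shifts and turns the commanded pose from where the row before left it, along the tool's axes as they then stand; what a row does not reach is not made up. A row lasts 1/8 s, in which the tool goes at most 62.5 mm and 10.7 degrees, less where a joint would pass 70% of its speed; a pose out of reach is approached as far as the arm can. A call with a gripper value outside its range is refused whole. The fingers move at their own pace and stop on an object; "squeeze" is the grip in N (left out, the last holds). Time passes only in rows, so rows that do not move let the fingers close. It gives the time, the measured TCP pose, the force and the opening at its end, in the units of the state.
- robot.state(): the state, without advancing time (a new reading comes with each control period).
- robot.capture(name): name is "scene" or "top"; returns a dict with "img" (420x560x3 uint8, blue, green, red), "fx", "fy", "cx", "cy" (pixels), "T" (4x4, takes a point from camera to world coordinates). Camera axes: x right, y down, z forward; pixel columns grow to the right and rows downward; lengths in mm; the calibration is good to about 2 mm. A picture is of the moment at which its call begins. There is no depth.
- robot.job_done(): hands the job in, once; it reports no verdict.
Trained networks look in a picture, given as the dict that the camera call returned (one of the last four; its "shot" number tells which), for a name from the list of things; names that differ only in an ending like _2 or _b are one class to them, and where a whole thing is asked for, a point or a joint stands for the part that bears it (a point fixed in the world has none). Each returns a list of dicts, best first, with "score" (0 to 1); they miss things now and then, are a little off and sometimes report something else, mostly with a low value. They report only what shows in the picture. A call takes as long as a camera call. They do not tell look-alikes from the thing itself.
- robot.search_frame(label, picture): "bbox" ([left, top, right, bottom] in pixels, round what is visible of it).
The state is a dict: "t": time; "joint_pos": joint angles; "joint_vel": joint speeds; "effort": joint torques, N m; "ee_pos": TCP position; "eef_rot": TCP orientation; "ft_force": force on the tool from outside, world axes, zero at the start; "moment": the same for the moment, N m; "gripper_width": opening from 0.0 (shut) to 1.0 (fully open).
Only numpy, scipy, OpenCV 4.12 (cv2) and the standard library are available. Lean on these libraries where they do the work, as an engineer would, in place of code of your own. Each camera call takes 0.05 s, during which the arm holds its last target.

## Working session

There is one attempt and no reset: what is moved stays moved. The work goes in short steps, Python scripts to look and compute and a tool call to move; the robot and the scene stay as the last step left them, time stands still between calls to the robot, and variables do not carry over. Pictures are saved under pics/ and viewed, and the job is handed in when it is done.

Besides the shell and the picture viewer there is one more tool, called in YAML: its name, and indented under it one key for each argument. jog_arm: Moves the arm, as the interface text tells. Its arguments: {"type":"object","properties":{"series":{"type":"array","items":{"type":"object","properties":{"angular":{"type":"array","items":{"type":"number"}},"dp":{"type":"array","items":{"type":"number"}},"hand":{"type":"number"}}}},"squeeze":{"type":"number"}},"required":["series"]}

```bash
mkdir -p pics; python3 - <<'E'
from station import robot
import cv2,numpy as np
np.set_printoptions(precision=4,suppress=True)
for n in("scene","top"):
    p=robot.capture(n); cv2.imwrite(f"pics/{n}0.png",p["img"])
    print(n,p["fx"],p["fy"],p["cx"],p["cy"]);print(p["T"])
    for l in("gauge_grip","pad_top","stand_mouth"):
        print(l,[(np.round(d["bbox"]).tolist(),round(d["score"],2)) for d in robot.search_frame(l,p)])
print(robot.state())
E
```

```text
scene 379.5674132694179 379.5674132694179 283.51238135522146 207.55301946937234
[[ -0.6313   0.634   -0.4466 952.0965]
 [  0.7754   0.5078  -0.3753 349.7137]
 [ -0.0111  -0.5832  -0.8122 754.8466]
 [  0.       0.       0.       1.    ]]
gauge_grip [([245.0, 140.0, 277.0, 179.0], 0.98), ([296.0, 157.0, 324.0, 187.0], 0.87), ([333.0, 134.0, 362.0, 173.0], 0.85)]
pad_top [([333.0, 263.0, 400.0, 329.0], 0.96), ([285.0, 343.0, 362.0, 419.0], 0.71)]
stand_mouth [([291.0, 174.0, 327.0, 209.0], 0.58)]
top 530.4040520674262 530.4040520674262 275.83635277353403 205.6904204708986
[[  -0.0068   -0.9942    0.1069  447.9452]
 [  -0.9999    0.0083    0.0133   16.3828]
 [  -0.0141   -0.1068   -0.9942 1362.9168]
 [   0.        0.        0.        1.    ]]
gauge_grip [([317.0, 226.0, 350.0, 255.0], 0.96), ([256.0, 293.0, 284.0, 324.0], 0.92), ([259.0, 236.0, 294.0, 269.0], 0.6)]
pad_top [([153.0, 176.0, 204.0, 228.0], 0.9), ([144.0, 101.0, 194.0, 154.0], 0.78)]
stand_mouth [([261.0, 237.0, 294.0, 268.0], 0.75)]
{'t': 0.4, 'joint_pos': array([-1.4674,  0.313 ,  1.4978,  0.    ,  1.331 , -0.2234]), 'joint_vel': array([ 0.0013,  0.0003, -0.0012,  0.0016,  0.0018,  0.0031]), 'effort': array([ -0.0021, -41.1819, -25.9667,  -0.0003,   0.0012,  -0.    ]), 'ee_pos': array([ 168.5051, -497.2317,  404.5949]), 'eef_rot': array([-0.0001,  0.9867,  0.1627,  0.    ]), 'ft_force': array([0.8353, 0.3744, 0.532 ]), 'moment': array([-0.0443, -0.0093,  0.0171]), 'gripper_width': 1.0017423705129265}
```

View pics/scene0.png

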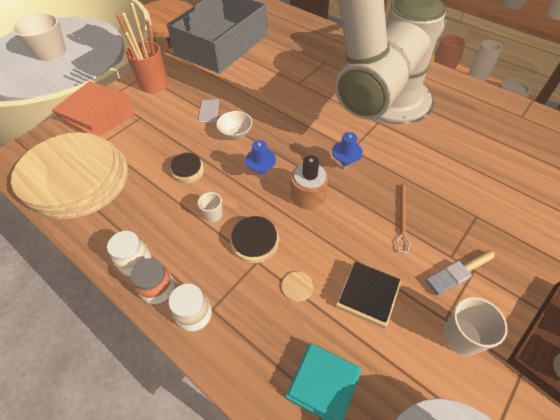

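View pics/top0.png

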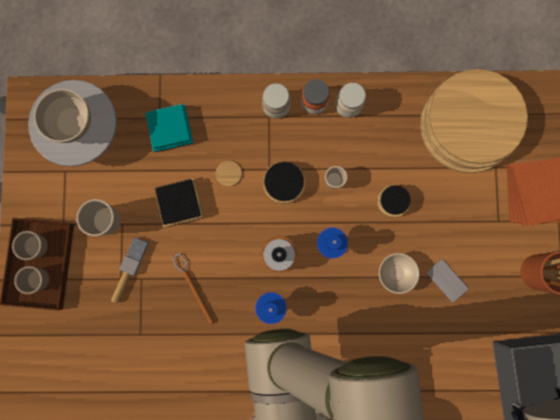

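```bash
python3 - <<'E'
import cv2
a=cv2.imread("pics/scene0.png")[110:230,220:380];b=cv2.imread("pics/top0.png")[210:340,240:370]
cv2.imwrite("pics/crA.png",cv2.resize(a,None,fx=5,fy=5,interpolation=2));cv2.imwrite("pics/crB.png",cv2.resize(b,None,fx=4.5,fy=4.5,interpolation=2))
E
```

```text
(no output)
```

View pics/crA.png

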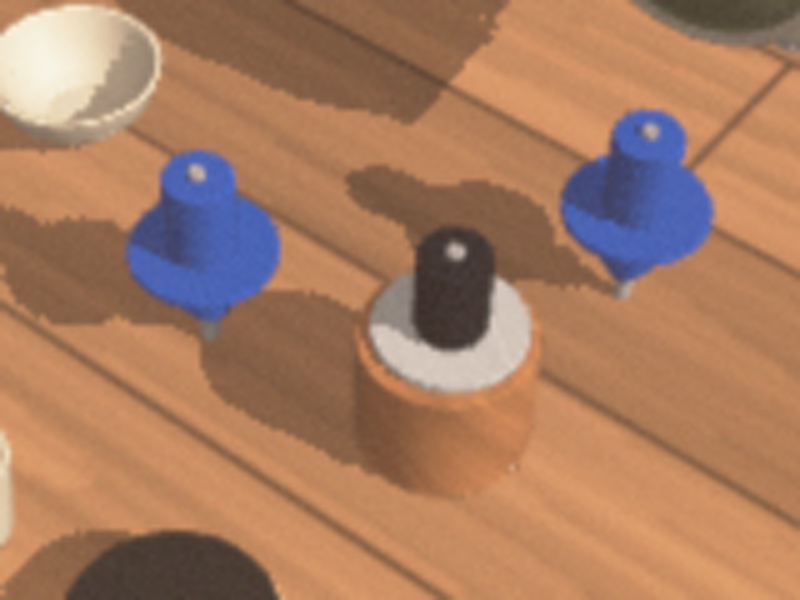

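View pics/crB.png

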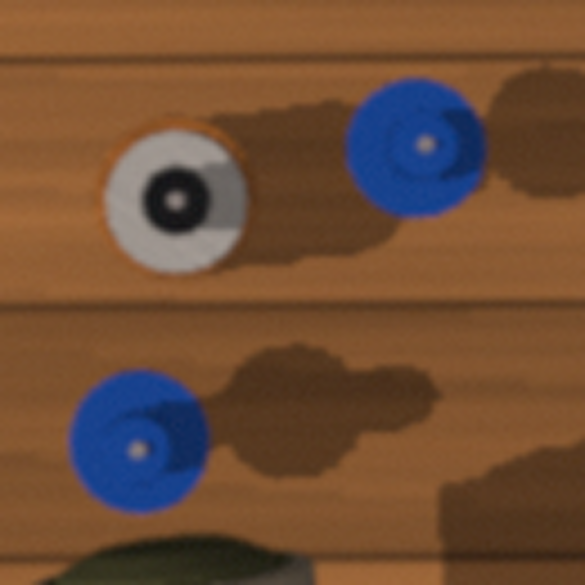

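Scene: the black-gripped gauge in the wooden stand is at scene (310,185) and top (279,255). The pad candidates are the black square at top (179,202), the turquoise square (169,128) and the round ones at (284,182) and (395,200). The gauge look-alikes are blue, at top (333,243) and (270,307). I choose the black gauge and the black square, and measure those.

```bash
cat > h.py <<'E'
import cv2,numpy as np
np.set_printoptions(precision=3,suppress=True)
def ray(p,uv):
    d=np.array([(uv[0]-p["cx"])/p["fx"],(uv[1]-p["cy"])/p["fy"],1.]);T=p["T"];return T[:3,3],T[:3,:3]@d
def atz(p,uv,z):
    o,d=ray(p,uv);return o+d*(z-o[2])/d[2]
def tri(L):
    A=0;b=0
    for p,uv in L:
        o,d=ray(p,uv);d=d/np.linalg.norm(d);M=np.eye(3)-np.outer(d,d);A=A+M;b=b+M@o
    return np.linalg.solve(A,b)
def proj(p,X):
    T=p["T"];c=T[:3,:3].T@(np.asarray(X,float)-T[:3,3]);return np.array([p["fx"]*c[0]/c[2]+p["cx"],p["fy"]*c[1]/c[2]+p["cy"]])
E
python3 - <<'E'
from h import *
from station import robot
P={n:robot.capture(n) for n in("scene","top")}
def dark(p,box,thr=60):
    l,t,r,b=box;m=(p["img"][t:b,l:r].max(2)<thr).astype('uint8')
    n,lab,st,c=cv2.connectedComponentsWithStats(m);i=1+st[1:,4].argmax()
    cn,_=cv2.findContours((lab==i).astype('uint8'),0,1);cn=max(cn,key=cv2.contourArea).reshape(-1,2)+[l,t];return cn.astype('float32')
for n,box in(("scene",(330,258,405,330)),("top",(150,173,207,231))):
    p=P[n];cn=dark(p,box);W=np.array([atz(p,u,34)[:2] for u in cn],'float32')
    print(n,"pad",cv2.minAreaRect(W))
for n,box in(("scene",(295,150,330,190)),("top",(262,238,297,272))):
    p=P[n];cn=dark(p,box,70);print(n,"grip contour",cn.min(0),cn.max(0),cn.mean(0))
# tail tip
uv={}
for n,g in(("scene",(311,160)),("top",(279,254))):
    p=P[n];x,y=g;r=2;w=p["img"][y-r:y+r+1,x-r:x+r+1].astype(float).mean(2);w=np.clip(w-w.min()-30,0,None)
    yy,xx=np.mgrid[y-r:y+r+1,x-r:x+r+1];uv[n]=((w*xx).sum()/w.sum(),(w*yy).sum()/w.sum());print(n,uv[n],atz(p,uv[n],129))
print("tri tail",tri([(P[n],uv[n]) for n in uv]))
# collar in top
p=P["top"];i=p["img"][236:274,260:299].astype(int);m=((i.min(2)>105)&(i.max(2)-i.min(2)<40)).astype('uint8')
cn,_=cv2.findContours(m,0,1);cn=cv2.convexHull(np.vstack(cn)).reshape(-1,2)+[260,236]
W=np.array([atz(p,u.astype(float),77)[:2] for u in cn],'float32');print("collar",cv2.minEnclosingCircle(W))
for n in P:
  for z in(77,126,129):print(n,z,proj(P[n],[*tri([(P[k],uv[k]) for k in uv])[:2],z]))
E
```

```text
scene pad ((629.1500244140625, 315.6286315917969), (47.9063606262207, 94.77998352050781), 59.25682067871094)
top pad ((603.376220703125, 282.8648681640625), (94.96540069580078, 95.37373352050781), 14.20885181427002)
scene grip contour [303. 157.] [317. 178.] [310.536 166.702]
top grip contour [272. 248.] [286. 261.] [278.975 254.125]
scene (np.float64(310.7925963488844), np.float64(159.7910750507099)) [468.324  25.286 129.   ]
top (np.float64(278.57011331444767), np.float64(254.09135977337112)) [467.762  27.342 129.   ]
tri tail [468.312  26.495 129.709]
collar ((467.9747314453125, 27.394929885864258), 37.295188903808594)
scene 77 [310.16  175.262]
scene 126 [311.167 160.957]
scene 129 [311.231 160.038]
top 77 [279.113 254.206]
top 126 [278.945 253.872]
top 129 [278.934 253.85 ]
```

jog_arm:
  series:
    - {"dp": [0.037,-0.033,0.0],"hand": 0.0854}
    - {"dp": [0.037,-0.033,0.0]}
    - {"dp": [0.037,-0.033,0.0]}
    - {"dp": [0.037,-0.033,0.0]}
    - {"dp": [0.037,-0.033,0.0]}
    - {"dp": [0.037,-0.033,0.0]}
    - {"dp": [0.037,-0.033,0.0]}
    - {"dp": [0.037,-0.033,0.0]}

```text
invalid input at $.series[0]: expected keys angular, dp, hand
```

jog_arm:
  series:
    - {"dp": [0.039,-0.034,0.015]}
    - {"dp": [0.039,-0.034,0.015]}
    - {"dp": [0.039,-0.034,0.015]}
    - {"dp": [0.039,-0.034,0.015]}
    - {"dp": [0,0,0]}
    - {"dp": [0,0,0]}

```text
invalid input at $.series[0]: expected keys angular, dp, hand
```

```bash
cat >> h.py <<'E'
from scipy.spatial.transform import Rotation
def R(s):
    q=s["eef_rot"];return Rotation.from_quat([q[1],q[2],q[3],q[0]]).as_matrix()
def need(s,X): return R(s).T@(np.asarray(X,float)-s["ee_pos"])
E
python3 - <<'E'
from h import *
from station import robot
s=robot.state();print(s["t"],s["ee_pos"],s["ft_force"],s["joint_pos"],R(s))
print(need(s,[468.2,26.7,257]))
p=robot.capture("scene");cv2.imwrite("pics/s1.png",p["img"])
# pad check in scene from top estimate
c=np.array([603.4,282.9]);a=np.radians(14.2)
for k in range(4):
    t=a+np.pi/4+k*np.pi/2;print(proj(p,[*(c+49*2**.5*np.array([np.cos(t),np.sin(t)])),34]))
cv2.imwrite("pics/s1c.png",cv2.resize(p["img"][250:340,320:410],None,fx=6,fy=6,interpolation=2))
E
```

```text
0.5 [ 168.513 -497.221  404.661] [0.546 0.499 0.579] [-1.467  0.313  1.498  0.     1.331 -0.223] [[ 0.947  0.321 -0.   ]
 [ 0.321 -0.947  0.   ]
 [ 0.    -0.    -1.   ]]
[ 451.993 -399.987  147.725]
[387.832 321.259]
[401.074 278.482]
[355.513 260.714]
[339.596 300.861]
```

View pics/s1.png

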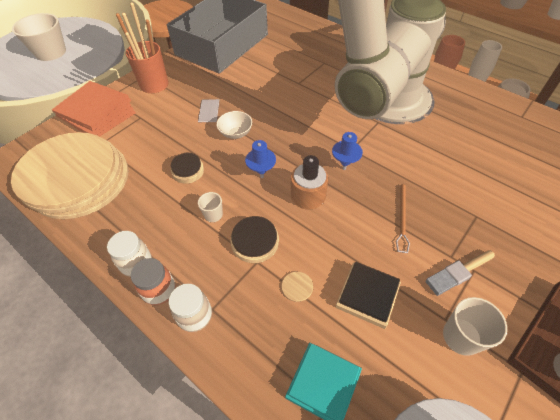

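View pics/s1c.png

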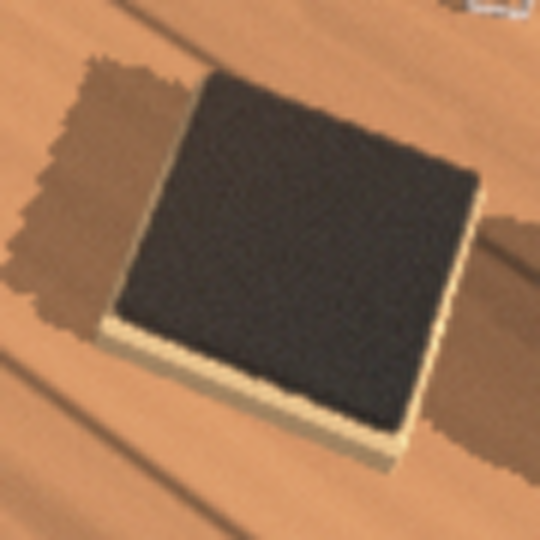

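The crop confirms the square black pad: the corners projected from the top view match within about 1.5 px. Each row needs all three keys, so I resend the move with them.

jog_arm:
  series:
    - {"dp": [0.037,-0.033,0.0],"angular": [0,0,0],"hand": 0.085}
    - {"dp": [0.037,-0.033,0.0],"angular": [0,0,0],"hand": 0.085}
    - {"dp": [0.037,-0.033,0.0],"angular": [0,0,0],"hand": 0.085}
    - {"dp": [0.037,-0.033,0.0],"angular": [0,0,0],"hand": 0.085}
    - {"dp": [0.037,-0.033,0.0],"angular": [0,0,0],"hand": 0.085}
    - {"dp": [0.037,-0.033,0.0],"angular": [0,0,0],"hand": 0.085}
    - {"dp": [0.037,-0.033,0.0],"angular": [0,0,0],"hand": 0.085}
    - {"dp": [0.037,-0.033,0.0],"angular": [0,0,0],"hand": 0.085}
  squeeze: 60

```text
t: 1.55
ee_pos: [364.6, -150.7, 404.9]
eef_rot: [0.0, 0.987, 0.163, 0.0]
ft_force: [0.1, -1.6, -0.5]
gripper_width: 0.996
```

jog_arm:
  series:
    - {"dp": [0.039,-0.034,0.015],"angular": [0,0,0],"hand": 0.085}
    - {"dp": [0.039,-0.034,0.015],"angular": [0,0,0],"hand": 0.085}
    - {"dp": [0.039,-0.034,0.015],"angular": [0,0,0],"hand": 0.085}
    - {"dp": [0.039,-0.034,0.015],"angular": [0,0,0],"hand": 0.085}
    - {"dp": [0,0,0],"angular": [0,0,0],"hand": 0.085}
    - {"dp": [0,0,0],"angular": [0,0,0],"hand": 0.085}
    - {"dp": [0,0,0],"angular": [0,0,0],"hand": 0.085}

```text
t: 2.42
ee_pos: [468.0, 25.8, 345.2]
eef_rot: [0.0, 0.987, 0.162, 0.0]
ft_force: [0.3, -0.2, -0.2]
gripper_width: 0.996
```

```bash
python3 - <<'E'
from h import *
from station import robot
s=robot.state();print(s["t"],s["ee_pos"],s["ft_force"],s["joint_pos"],s["eef_rot"])
print(need(s,[468.2,26.7,257]))
E
```

```text
2.425 [467.952  25.771 345.191] [ 0.275 -0.165 -0.155] [-0.196  0.249  1.748 -0.     1.144  1.05 ] [0.    0.987 0.162 0.   ]
[ 0.473 -0.851 88.191]
```

jog_arm:
  series:
    - {"dp": [0.0005,-0.0008,0.022],"angular": [0,0,0],"hand": 0.085}
    - {"dp": [0,0,0.022],"angular": [0,0,0],"hand": 0.085}
    - {"dp": [0,0,0.022],"angular": [0,0,0],"hand": 0.085}
    - {"dp": [0,0,0.011],"angular": [0,0,0],"hand": 0.085}
    - {"dp": [0,0,0.01],"angular": [0,0,0],"hand": 0.085}
    - {"dp": [0,0,0],"angular": [0,0,0],"hand": 0.085}
    - {"dp": [0,0,0],"angular": [0,0,0],"hand": 0.085}

```text
t: 3.3
ee_pos: [468.6, 27.5, 258.2]
eef_rot: [0.0, 0.987, 0.163, 0.0]
ft_force: [-1.4, -0.7, -0.3]
gripper_width: 0.992
```

```bash
python3 - <<'E'
from h import *
from station import robot
s=robot.state();print(s["t"],s["ee_pos"],s["ft_force"])
p=robot.capture("scene");cv2.imwrite("pics/s2.png",cv2.resize(p["img"][90:230,230:390],None,fx=4,fy=4,interpolation=2))
E
```

```text
3.3 [468.583  27.543 258.249] [-1.368 -0.699 -0.284]
```

View pics/s2.png

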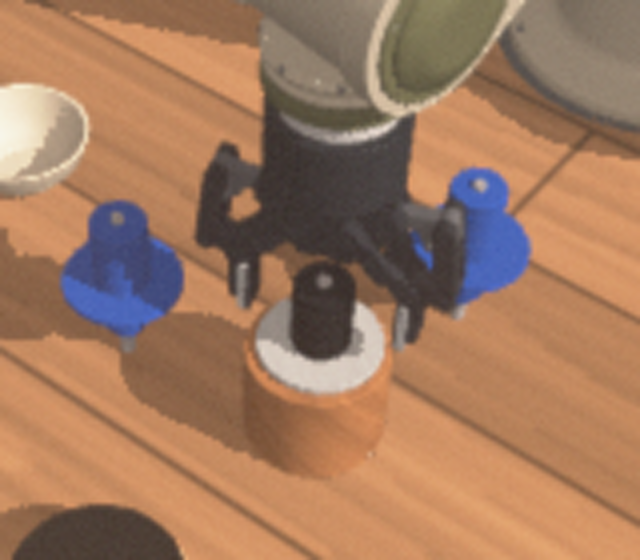

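The open fingers straddle the black grip and are clear of both blue ones. Closing.

jog_arm:
  series:
    - {"dp": [0,0,0],"angular": [0,0,0],"hand": 0.02}
    - {"dp": [0,0,0],"angular": [0,0,0],"hand": 0.02}
    - {"dp": [0,0,0],"angular": [0,0,0],"hand": 0.02}
    - {"dp": [0,0,0],"angular": [0,0,0],"hand": 0.02}
    - {"dp": [0,0,0],"angular": [0,0,0],"hand": 0.02}
    - {"dp": [0,0,0],"angular": [0,0,0],"hand": 0.02}
    - {"dp": [0,0,0],"angular": [0,0,0],"hand": 0.02}
    - {"dp": [0,0,0],"angular": [0,0,0],"hand": 0.02}
  squeeze: 60

```text
t: 4.35
ee_pos: [468.6, 27.5, 258.2]
eef_rot: [0.0, 0.987, 0.163, 0.0]
ft_force: [-1.0, -1.0, 5.9]
gripper_width: 0.41
```

```bash
python3 - <<'E'
from h import *
from station import robot
s=robot.state();print(s["t"],s["ee_pos"],s["ft_force"],s["moment"],s["gripper_width"]*85.4)
p=robot.capture("scene");cv2.imwrite("pics/s3.png",cv2.resize(p["img"][90:230,230:390],None,fx=4,fy=4,interpolation=2))
E
```

```text
4.35 [468.586  27.539 258.164] [-1.038 -0.978  5.906] [-0.167  0.139  0.004] 35.042629136059865
```

View pics/s3.png

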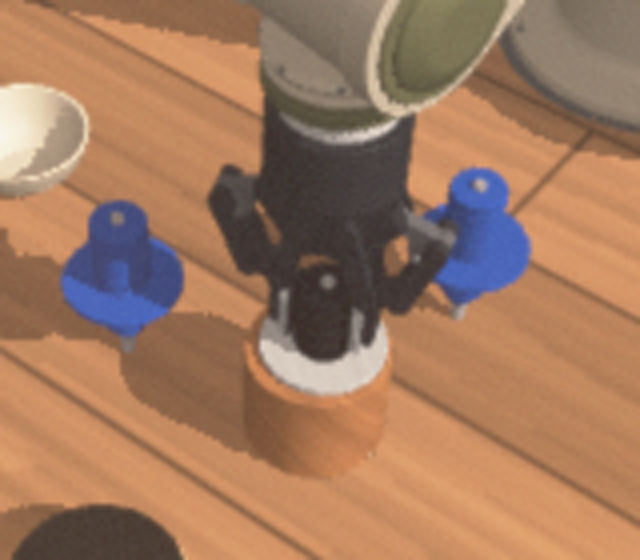

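jog_arm:
  series:
    - {"dp": [0,0,-0.005],"angular": [0,0,0],"hand": 0.02}
    - {"dp": [0,0,-0.015],"angular": [0,0,0],"hand": 0.02}
    - {"dp": [0,0,-0.02],"angular": [0,0,0],"hand": 0.02}
    - {"dp": [0,0,-0.02],"angular": [0,0,0],"hand": 0.02}
    - {"dp": [0,0,-0.02],"angular": [0,0,0],"hand": 0.02}
    - {"dp": [0,0,-0.02],"angular": [0,0,0],"hand": 0.02}
    - {"dp": [0,0,0],"angular": [0,0,0],"hand": 0.02}
    - {"dp": [0,0,0],"angular": [0,0,0],"hand": 0.02}

```text
t: 5.4
ee_pos: [468.1, 27.7, 356.7]
eef_rot: [-0.0, 0.987, 0.163, -0.001]
ft_force: [-0.3, -0.4, -3.3]
gripper_width: 0.407
```

```bash
python3 - <<'E'
from h import *
from station import robot
s=robot.state();print(s["t"],s["ee_pos"],s["ft_force"],s["moment"],s["gripper_width"]*85.4)
print(need(s,[603.5,283.5,358]))
p=robot.capture("scene");cv2.imwrite("pics/s4.png",cv2.resize(p["img"][70:230,230:390],None,fx=3.7,fy=3.7,interpolation=2))
E
```

```text
5.4 [468.145  27.687 356.676] [-0.255 -0.439 -3.255] [ 0.016 -0.009  0.015] 34.784954711734905
[ 210.306 -198.827   -1.456]
```

View pics/s4.png

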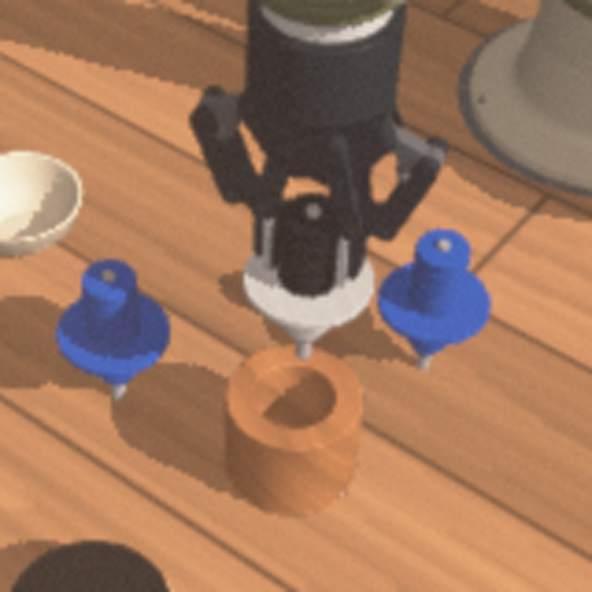

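The gauge is out: upright, and −3.3 N matches its weight. The stand is empty. Moving over the pad.

jog_arm:
  series:
    - {"dp": [0.015,-0.014,0],"angular": [0,0,0],"hand": 0.02}
    - {"dp": [0.03,-0.029,0],"angular": [0,0,0],"hand": 0.02}
    - {"dp": [0.035,-0.033,0],"angular": [0,0,0],"hand": 0.02}
    - {"dp": [0.035,-0.033,0],"angular": [0,0,0],"hand": 0.02}
    - {"dp": [0.035,-0.033,0],"angular": [0,0,0],"hand": 0.02}
    - {"dp": [0.03,-0.029,0],"angular": [0,0,0],"hand": 0.02}
    - {"dp": [0.02,-0.019,0],"angular": [0,0,0],"hand": 0.02}
    - {"dp": [0.01,-0.009,0],"angular": [0,0,0],"hand": 0.02}

```text
t: 6.45
ee_pos: [603.7, 284.9, 355.7]
eef_rot: [0.0, 0.987, 0.163, -0.001]
ft_force: [0.5, -0.9, -3.9]
gripper_width: 0.411
```

jog_arm:
  series:
    - {"dp": [0,0,0.03],"angular": [0,0,0],"hand": 0.02}
    - {"dp": [0,0,0.03],"angular": [0,0,0],"hand": 0.02}
    - {"dp": [0,0,0],"angular": [0,0,0],"hand": 0.02}
    - {"dp": [0,0,0],"angular": [0,0,0],"hand": 0.02}

```text
t: 6.95
ee_pos: [603.7, 283.5, 298.6]
eef_rot: [-0.0, 0.987, 0.163, 0.001]
ft_force: [0.8, 0.2, -2.3]
gripper_width: 0.412
```

```bash
python3 - <<'E'
from h import *
from station import robot
s=robot.state();print(s["t"],s["ee_pos"],s["eef_rot"],s["ft_force"],s["moment"])
print(need(s,[603.5,283.5,270]))
p=robot.capture("scene");cv2.imwrite("pics/s5.png",cv2.resize(p["img"][200:340,310:450],None,fx=4.2,fy=4.2,interpolation=2))
x,y,z=s["ee_pos"];print("expect tip px",proj(p,[x,y,z-248]),"tail",proj(p,[x,y,z-156+27]))
E
```

```text
6.95 [603.656 283.545 298.579] [-0.     0.987  0.163  0.001] [ 0.771  0.16  -2.298] [-0.    -0.027 -0.064]
[-0.193 -0.009 28.579]
expect tip px [372.55  286.352] tail [384.905 257.798]
```

View pics/s5.png

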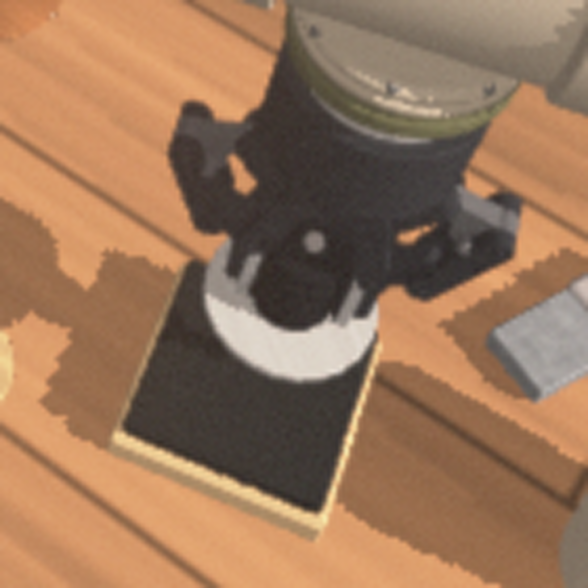

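jog_arm:
  series:
    - {"dp": [0,0,0.008],"angular": [0,0,0],"hand": 0.02}
    - {"dp": [0,0,0.006],"angular": [0,0,0],"hand": 0.02}
    - {"dp": [0,0,0.004],"angular": [0,0,0],"hand": 0.02}
    - {"dp": [0,0,0.004],"angular": [0,0,0],"hand": 0.02}
    - {"dp": [0,0,0],"angular": [0,0,0],"hand": 0.02}

```text
t: 7.62
ee_pos: [603.5, 283.5, 276.0]
eef_rot: [-0.0, 0.987, 0.163, 0.0]
ft_force: [-0.9, -0.5, 3.5]
gripper_width: 0.407
```

```bash
cat > rd.py <<'E'
from h import *
from station import robot
F=[];Z=[]
for i in range(4):
    p=robot.capture("scene");s=robot.state();F.append(s["ft_force"]);Z.append(s["ee_pos"])
print(s["t"],np.mean(Z,0),np.mean(F,0),np.std(F,0),s["eef_rot"],s["moment"],"mid-grip z",np.mean(Z,0)[2]-156.2)
E
python3 rd.py
```

```text
7.825 [603.441 283.52  276.175] [-1.185 -0.184  3.017] [0.363 0.062 0.333] [-0.     0.987  0.163  0.   ] [-0.103  0.326 -0.012] mid-grip z 119.9747592585864
```

Net contact force is 6.2 N, so the pin is about 5 mm in, which agrees with the geometry. About 5.5 mm more is needed.

jog_arm:
  series:
    - {"dp": [0,0,0.002],"angular": [0,0,0],"hand": 0.02}
    - {"dp": [0,0,0.002],"angular": [0,0,0],"hand": 0.02}
    - {"dp": [0,0,0.0015],"angular": [0,0,0],"hand": 0.02}
    - {"dp": [0,0,0],"angular": [0,0,0],"hand": 0.02}
    - {"dp": [0,0,0],"angular": [0,0,0],"hand": 0.02}

```text
t: 8.45
ee_pos: [603.5, 283.6, 270.5]
eef_rot: [-0.0, 0.987, 0.163, 0.0]
ft_force: [-1.4, -1.8, 5.7]
gripper_width: 0.406
```

```bash
python3 rd.py; python3 - <<'E'
from h import *
from station import robot
p=robot.capture("scene");s=robot.state();i=p["img"][200:340,310:450];cv2.imwrite("pics/s6.png",cv2.resize(i,None,fx=4.2,fy=4.2,interpolation=2))
x,y,z=s["ee_pos"]
for e in(3,8,13,18,21):print(e,proj(p,[x,y,z-156.2+24+e]))
E
```

```text
8.65 [603.463 283.516 270.471] [-1.878 -0.44   5.468] [0.43  0.298 0.809] [-0.     0.987  0.163  0.   ] [-0.15   0.457 -0.001] mid-grip z 114.2708472742973
3 [381.697 265.247]
8 [382.256 263.954]
13 [382.823 262.645]
18 [383.396 261.321]
21 [383.743 260.518]
```

View pics/s6.png

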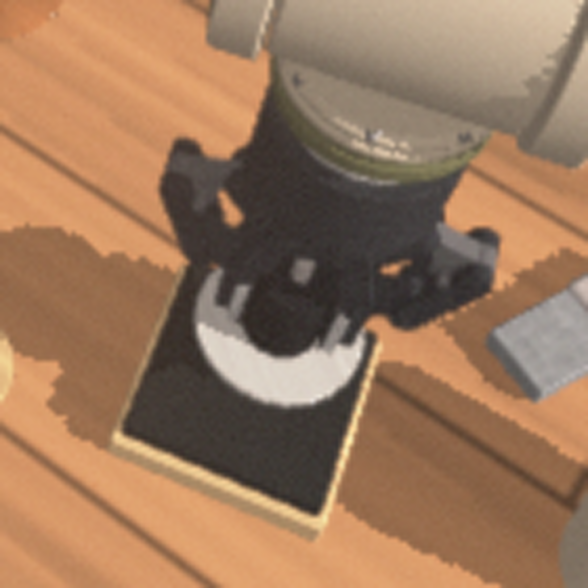

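The tail is standing up out of the grip. Force (8.7 N → 9.5 mm) and geometry (about 9.7 mm) agree. Holding.

jog_arm:
  series:
    - {"dp": [0,0,0],"angular": [0,0,0],"hand": 0.02}
    - {"dp": [0,0,0],"angular": [0,0,0],"hand": 0.02}
    - {"dp": [0,0,0],"angular": [0,0,0],"hand": 0.02}
    - {"dp": [0,0,0],"angular": [0,0,0],"hand": 0.02}
    - {"dp": [0,0,0],"angular": [0,0,0],"hand": 0.02}

```text
t: 9.32
ee_pos: [603.5, 283.5, 270.5]
eef_rot: [-0.0, 0.987, 0.163, 0.0]
ft_force: [-1.6, -0.5, 5.7]
gripper_width: 0.405
```

jog_arm:
  series:
    - {"dp": [0,0,-0.006],"angular": [0,0,0],"hand": 0.02}
    - {"dp": [0,0,-0.01],"angular": [0,0,0],"hand": 0.02}
    - {"dp": [0,0,-0.02],"angular": [0,0,0],"hand": 0.02}
    - {"dp": [0,0,-0.025],"angular": [0,0,0],"hand": 0.02}
    - {"dp": [0,0,-0.025],"angular": [0,0,0],"hand": 0.02}
    - {"dp": [0,0,0],"angular": [0,0,0],"hand": 0.02}
    - {"dp": [0,0,0],"angular": [0,0,0],"hand": 0.02}

```text
t: 10.2
ee_pos: [603.3, 283.5, 354.5]
eef_rot: [0.0, 0.987, 0.163, -0.001]
ft_force: [-0.3, 0.2, -3.8]
gripper_width: 0.405
```

```bash
python3 rd.py; python3 - <<'E'
from h import *
from station import robot
p=robot.capture("scene");s=robot.state();x,y,z=s["ee_pos"]
print(need(s,[468.2,27,356]))
cv2.imwrite("pics/s7.png",cv2.resize(p["img"][180:330,310:460],None,fx=4,fy=4,interpolation=2))
print("tail",proj(p,[x,y,z-156.2+27]),"tip",proj(p,[x,y,z-248.2]))
t=robot.capture("top");cv2.imwrite("pics/t7.png",cv2.resize(t["img"][220:290,240:320],None,fx=7,fy=7,interpolation=2))
# expected rim & bore circles centre
print("rim ctr px top",proj(t,[468.1,26.8,72]),"scene",proj(p,[468.1,26.8,72]))
cv2.imwrite("pics/s7b.png",cv2.resize(p["img"][150:220,280:340],None,fx=8,fy=8,interpolation=2))
E
```

```text
10.4 [603.372 283.476 354.678] [-0.227  0.088 -3.554] [0.321 0.345 0.52 ] [ 0.     0.987  0.163 -0.001] [ 0.006  0.01  -0.069] mid-grip z 198.47780614702896
[-210.412  199.495   -0.366]
tail [392.191 240.929] tip [378.038 273.643]
rim ctr px top [279.004 254.327] scene [310.221 176.658]
```

View pics/s7.png

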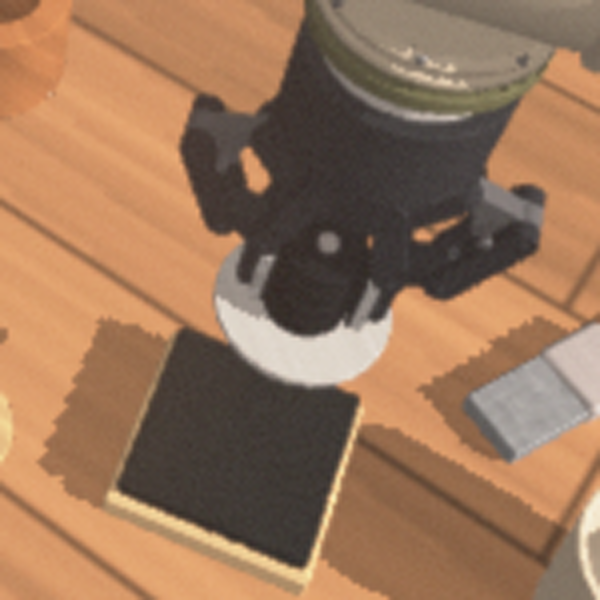

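View pics/t7.png

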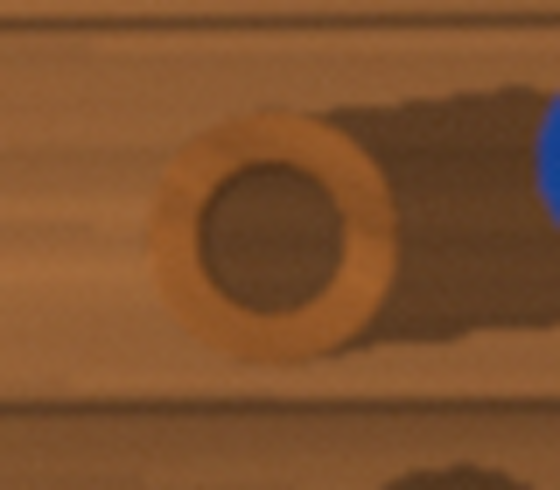

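View pics/s7b.png

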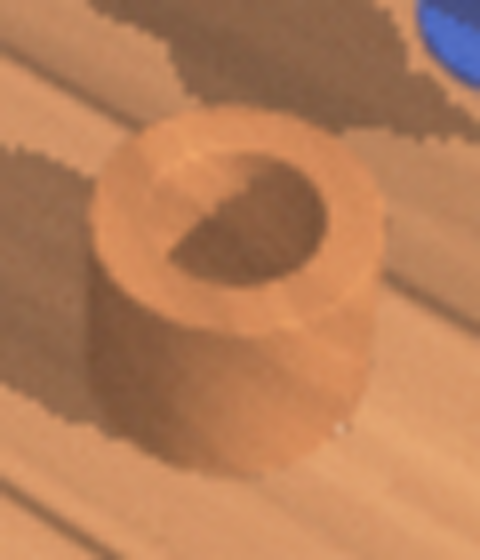

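The gauge is back up, upright and centred in the grip, with the tail at its resting height. The bore centre measures about (469, 27). Moving back over the stand.

jog_arm:
  series:
    - {"dp": [-0.015,0.0145,0],"angular": [0,0,0],"hand": 0.02}
    - {"dp": [-0.03,0.0285,0],"angular": [0,0,0],"hand": 0.02}
    - {"dp": [-0.035,0.033,0],"angular": [0,0,0],"hand": 0.02}
    - {"dp": [-0.035,0.033,0],"angular": [0,0,0],"hand": 0.02}
    - {"dp": [-0.035,0.033,0],"angular": [0,0,0],"hand": 0.02}
    - {"dp": [-0.03,0.029,0],"angular": [0,0,0],"hand": 0.02}
    - {"dp": [-0.02,0.019,0],"angular": [0,0,0],"hand": 0.02}
    - {"dp": [-0.0095,0.0095,0],"angular": [0,0,0],"hand": 0.02}

```text
t: 11.5
ee_pos: [468.6, 26.4, 356.4]
eef_rot: [0.0, 0.987, 0.162, 0.0]
ft_force: [0.5, -0.0, -3.9]
gripper_width: 0.4
```

jog_arm:
  series:
    - {"dp": [0,0,0.01],"angular": [0,0,0],"hand": 0.02}
    - {"dp": [0,0,0],"angular": [0,0,0],"hand": 0.02}
    - {"dp": [0,0,0],"angular": [0,0,0],"hand": 0.02}

```text
t: 11.88
ee_pos: [469.3, 27.9, 346.0]
eef_rot: [-0.0, 0.987, 0.163, -0.0]
ft_force: [0.3, -0.6, -3.3]
gripper_width: 0.409
```

```bash
python3 - <<'E'
from h import *
from station import robot
p=robot.capture("scene");s=robot.state();print(s["t"],s["ee_pos"],s["ft_force"],need(s,[469,27.3,258.5]))
cv2.imwrite("pics/s8.png",cv2.resize(p["img"][70:230,230:390],None,fx=3.7,fy=3.7,interpolation=2))
E
```

```text
11.925 [469.31   27.855 346.131] [-0.393  0.718 -3.335] [-0.477  0.438 87.631]
```

View pics/s8.png

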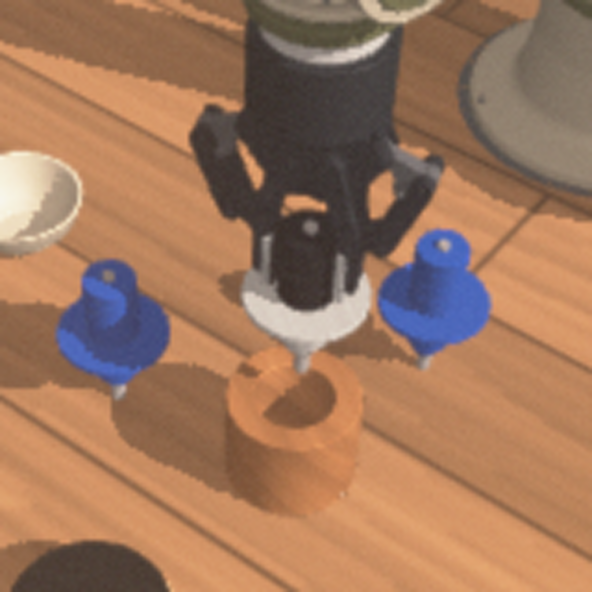

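jog_arm:
  series:
    - {"dp": [-0.0005,0.0005,0.015],"angular": [0,0,0],"hand": 0.02}
    - {"dp": [0,0,0.015],"angular": [0,0,0],"hand": 0.02}
    - {"dp": [0,0,0.015],"angular": [0,0,0],"hand": 0.02}
    - {"dp": [0,0,0.015],"angular": [0,0,0],"hand": 0.02}
    - {"dp": [0,0,0.015],"angular": [0,0,0],"hand": 0.02}
    - {"dp": [0,0,0.007],"angular": [0,0,0],"hand": 0.02}
    - {"dp": [0,0,0],"angular": [0,0,0],"hand": 0.02}
    - {"dp": [0,0,0],"angular": [0,0,0],"hand": 0.02}

```text
t: 12.92
ee_pos: [468.9, 26.7, 264.7]
eef_rot: [0.0, 0.987, 0.163, 0.0]
ft_force: [-0.9, -0.7, -3.1]
gripper_width: 0.404
```

```bash
python3 rd.py
```

```text
13.125 [468.85   26.692 264.665] [ 0.039 -0.311 -3.078] [0.413 0.566 0.464] [0.    0.987 0.163 0.   ] [ 0.019 -0.041  0.033] mid-grip z 108.46511457471735
```

No contact yet, and the collar is about 6.5 mm above the rim. Lowering gently until it seats.

jog_arm:
  series:
    - {"dp": [0,0,0.002],"angular": [0,0,0],"hand": 0.02}
    - {"dp": [0,0,0.002],"angular": [0,0,0],"hand": 0.02}
    - {"dp": [0,0,0.001],"angular": [0,0,0],"hand": 0.02}
    - {"dp": [0,0,0.001],"angular": [0,0,0],"hand": 0.02}
    - {"dp": [0,0,0],"angular": [0,0,0],"hand": 0.02}
    - {"dp": [0,0,0],"angular": [0,0,0],"hand": 0.02}

```text
t: 13.88
ee_pos: [468.8, 26.7, 258.2]
eef_rot: [0.0, 0.987, 0.163, 0.0]
ft_force: [-0.9, 0.1, -3.5]
gripper_width: 0.405
```

```bash
python3 rd.py
```

```text
14.075 [468.738  26.668 258.204] [-0.193 -0.137 -2.788] [0.431 0.149 0.429] [0.    0.987 0.163 0.   ] [0.01  0.023 0.038] mid-grip z 102.00363909474487
```

jog_arm:
  series:
    - {"dp": [0,0,0.0005],"angular": [0,0,0],"hand": 0.02}
    - {"dp": [0,0,0.0005],"angular": [0,0,0],"hand": 0.02}
    - {"dp": [0,0,0],"angular": [0,0,0],"hand": 0.02}

```text
t: 14.45
ee_pos: [468.7, 26.7, 258.1]
eef_rot: [0.0, 0.987, 0.163, 0.0]
ft_force: [-5.8, -0.4, 10.5]
gripper_width: 0.41
```

```bash
python3 rd.py
```

```text
14.65 [468.708  26.707 258.144] [-5.691  0.131 10.278] [0.234 0.82  0.399] [0.    0.987 0.163 0.   ] [0.055 0.787 0.022] mid-grip z 101.94391298006059
```

Seated on the rim, with about 13 N of contact. Easing off slightly and opening.

jog_arm:
  series:
    - {"dp": [0,0,-0.0006],"angular": [0,0,0],"hand": 0.02}
    - {"dp": [0,0,0],"angular": [0,0,0],"hand": 0.045}
    - {"dp": [0,0,0],"angular": [0,0,0],"hand": 0.06}
    - {"dp": [0,0,0],"angular": [0,0,0],"hand": 0.085}
    - {"dp": [0,0,0],"angular": [0,0,0],"hand": 0.085}
    - {"dp": [0,0,0],"angular": [0,0,0],"hand": 0.085}
    - {"dp": [0,0,0],"angular": [0,0,0],"hand": 0.085}
    - {"dp": [0,0,0],"angular": [0,0,0],"hand": 0.085}

```text
t: 15.65
ee_pos: [468.7, 26.7, 257.8]
eef_rot: [-0.0, 0.987, 0.163, 0.0]
ft_force: [0.6, 0.4, 0.1]
gripper_width: 0.996
```

```bash
python3 rd.py; python3 - <<'E'
from h import *
from station import robot
p=robot.capture("scene");cv2.imwrite("pics/s9.png",cv2.resize(p["img"][90:230,230:390],None,fx=4,fy=4,interpolation=2));print(robot.state()["gripper_width"])
E
```

```text
15.85 [468.733  26.673 257.803] [0.227 0.143 0.153] [0.397 0.759 0.353] [-0.     0.987  0.163 -0.   ] [ 0.024 -0.044  0.031] mid-grip z 101.60274994413447
0.997712468103347
```

View pics/s9.png

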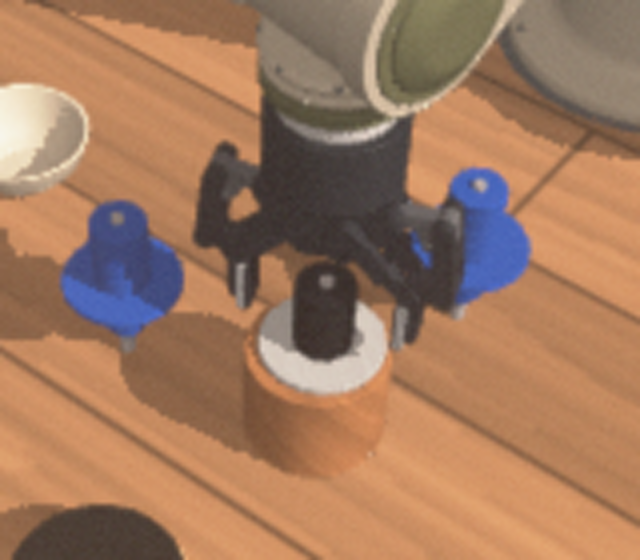

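The gauge is in its stand and released. Retracting upward.

jog_arm:
  series:
    - {"dp": [0,0,-0.01],"angular": [0,0,0],"hand": 0.085}
    - {"dp": [0,0,-0.02],"angular": [0,0,0],"hand": 0.085}
    - {"dp": [0,0,-0.03],"angular": [0,0,0],"hand": 0.085}
    - {"dp": [0,0,-0.03],"angular": [0,0,0],"hand": 0.085}
    - {"dp": [0,0,-0.03],"angular": [0,0,0],"hand": 0.085}
    - {"dp": [0,0,-0.03],"angular": [0,0,0],"hand": 0.085}
    - {"dp": [0,0,0],"angular": [0,0,0],"hand": 0.085}
    - {"dp": [0,0,0],"angular": [0,0,0],"hand": 0.085}

```text
t: 16.9
ee_pos: [468.5, 26.7, 407.4]
eef_rot: [-0.0, 0.987, 0.163, -0.0]
ft_force: [-0.4, -0.1, -1.0]
gripper_width: 0.996
```

```bash
python3 rd.py; python3 - <<'E'
from h import *
from station import robot
p=robot.capture("scene");cv2.imwrite("pics/s10.png",cv2.resize(p["img"][60:240,200:400],None,fx=3.2,fy=3.2,interpolation=2))
E
```

```text
17.1 [468.638  26.681 407.104] [ 0.239 -0.083 -0.31 ] [0.413 0.267 0.211] [-0.     0.987  0.163 -0.001] [ 0.009  0.021 -0.03 ] mid-grip z 250.90394886169838
```

View pics/s10.png

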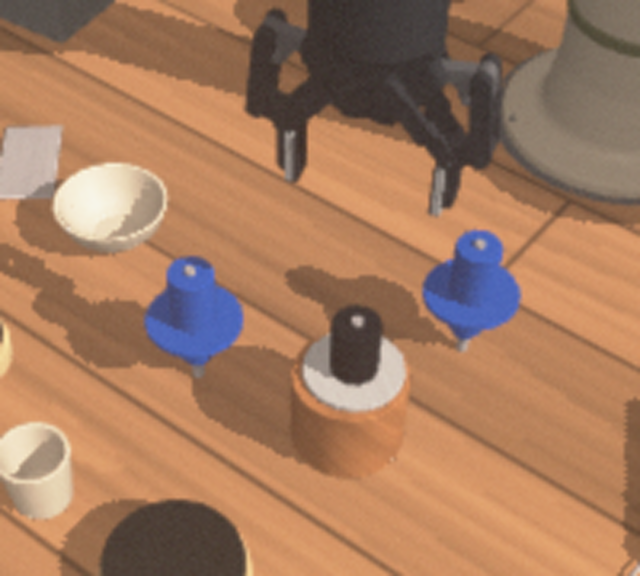

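The gauge stands upright with its collar flat on the rim, its tail at crop (357,320). The gripper is well clear and the blue look-alikes are undisturbed.

```bash
python3 -c "
from station import robot
print(robot.job_done())"
```

```text
the job is handed in; nothing more can be done
None
```

The job is done and handed in at about t = 17 s. I lifted the black gauge out of its stand and pressed it upright near the middle of the black square pad. It then went back in the stand, hanging by its collar, and I let go.

- **Press:** Contact force was about 8.7 N, which means the pin was about 9.5 mm in. Height gave about 9.7 mm, so the two agree; force readings scattered by about ±0.8 N. It was held for about 1.1 s. A sideways force of about 2 N showed while pressing.
- **Return:** The collar seated with about 13 N of contact before I opened the fingers. The last picture shows the gauge upright with its collar flat on the rim, the gripper clear above it, and the blue look-alikes untouched.
- **Disagreements:** My first two move calls were refused for missing row keys, and nothing moved. The two cameras differed by about 2–4 mm on the stand's centre, well inside the 11 mm of play.

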